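Set the hanger on a backing panel with the lever press

TASK

Two identical bench lever presses stand on the pastel studio's table, and one of them has a plywood backing panel with a brass hanger lying on its bed under the ram. Rivet that hanger: push that press's lever all the way down to its stop, hold it there for about a second, then let it spring fully back up. Do not move the panel on the bed and leave the other press's lever alone.

Things in the scene. Friction and masses are not known exactly. Their poses are not given: they have to be found in the camera images.
- lever_a (a joint): lever of the press with the panel on its bed: 0 rad up at rest (held by its spring), 0.6 rad down at the stop. A straight bar from a level hinge 165 mm above the table, pointing to the press's front and up: 0.65 rad above level at rest, 0.05 rad at the stop. At the grip it needs about 3 N at first, 8 N near the stop; let go, it rises by itself.
- handle_a (a point): point on the upper face of that lever's flat black rubber grip (38 mm wide, 18 thick, 140 to 260 mm out from the hinge), on its centre line, 210 mm out along the bar; the hinge axis is 9 mm below that face's plane. Height 299 mm at rest, 184 at the stop. At rest x is level, from grip to column, y along the hinge, z up; the frame turns with the lever.
- handle_b (a point): the same point on the lever of the other, identical press, whose bed is empty. Each press is a grey C-frame fixed to the table, 210 x 120 mm, about 185 mm tall without its lever, which points roughly towards the robot and whose raised tip reaches 330 mm.
- panel_top (a point): centre of the upper face of the pale plywood panel, 90 x 140 x 5 mm, lying loose on the bed (35 mm above the table) of the press to be used, its brass hanger under the ram. A like panel lying on the table is a spare.

How it is judged:
On the way, in this order (a step that is already met when the one before it is completed fails the run):
1. the loaded press's lever is down at its stop (within 0.08 rad) and held there for 0.4 s (value of joint lever_a above 0.52 rad), for 0.4 s.
2. the lever is back up at rest (within 0.06 rad) (value of joint lever_a below 0.06 rad), for 0.2 s.
At the end, for the whole second after the job is handed in: The used lever is back up at rest (within 0.06 rad), the panel lies within 15 mm of where it started on the bed, and the other press's lever is up at rest (handle within 20 mm) (value of joint lever_a below 0.06 rad and distance of handle_b from where it was at the start of the episode below 0.02 m and distance of panel_top from where it was at the start of the episode below 0.015 m); the robot touches nothing.
It fails at once if the other press's lever is pushed (its handle moves more than 30 mm) (distance of handle_b from where it was at the start of the episode above 0.03 m).
It fails at once if the panel is shifted on the bed by more than 20 mm (distance of panel_top from where it was at the start of the episode above 0.02 m).
It also fails if it takes over 38 s, if anything falls off the work surface, if the arm or the gripper's body presses on something with over 40 N, if the wrist force passes 120 N, or if a joint passes its speed limit or range.

ROBOT

A 7-joint arm with a two-finger parallel gripper is mounted at the origin on the work surface. World frame = base frame: x ahead of the robot, y to its left, z up, the work surface at z = 0. Lengths are in m, angles in rad, forces in N, time in s.
With the tool pointing down it reaches from about 0.4 to 0.85 m from the base axis. Payload 10.4 kg.
Tool frame: the origin (TCP) lies at the very end of the fingers, on their centre line; the grasp point (between the pads) lies 19 mm behind it; z points along the fingers, y is the line along which they close (so a half turn about z gives the same grasp; the last joint's range is limited). The gripper opens to 85 mm and grips with 20 to 120 N. Pads are 22 mm wide; open, the fingers measure 114 mm over their backs; the gripper's body (76 mm by 85 mm) begins 54 mm behind the grasp point. The pads swing forward as they close: fully open they stand 13 mm farther back than shut.
Start: joints at [-1.272, 0.332, -0.065, 1.46, 0.022, 1.35, -0.088], TCP at [0.198, 0.593, 0.231] pointing down, gripper open.
Joint ranges: [-2.6, 2.6], [-0.5, 2.12], [-1.47, 1.34], [0.16, 2.42], [-1.27, 4.41], [0.06, 2.06], [-2.6, 2.6]. Speed limits (rad/s): [2.22, 2.22, 2.79, 2.79, 3.14, 3.14, 3.14].

INTERFACE

Orientations are given as a rotation vector (axis times angle).
In Python, from cell import observe, viewer, order gives the robot as it stands.
- The arm moves only by the tool carry_out, never from a script. Its argument "plan" is a list of rows, each a list of 7 numbers: the finger opening in mm, from 0 to 85.4, then the shift along the tool's x, y, z in mm, then the turn, a rotation vector about the tool's x, y, z in degrees. In form: [[hand, dx, dy, dz, wx, wy, wz], ...]. A call has 1 to 12 rows; each row shifts and turns the commanded pose from where the row before left it, along the tool's axes as they then stand; what a row does not reach is not made up. A row lasts 1/8 s, in which the tool goes at most 62.5 mm and 10.7 degrees, less where a joint would pass 70% of its speed; a pose out of reach is approached as far as the arm can. A call with a gripper value outside its range is refused whole. The fingers move at their own pace and stop on an object; the grip force is fixed at half the most. Time passes only in rows, so rows that do not move let the fingers close. It gives the time, the measured TCP pose, the force, the opening and the grip force at its end, in the units of the state.
- observe(): the state, without advancing time (a new reading comes with each control period).
- viewer.grab_frame(name): name is "side" or "top"; returns a dict with "image" (384x512x3 uint8, blue, green, red), "z_map" (384x512 float32, m along the optical axis (not along the pixel's ray), 0 where there is no reading), "vertical_fov" (degrees; the focal length in pixels is half the picture's height over the tangent of half this angle, whatever the lens; pixels are square), "cx", "cy" (the principal point, pixels), "extrinsics" (4x4, takes a point from camera to world coordinates). Camera axes: x right, y up, looking along -z (the intrinsics and any distortion apply to the point x, -y, -z); pixel columns grow to the right and rows downward; lengths in m; the calibration is good to about 2 mm. A picture is of the moment at which its call begins.
- order.finish_job(): hands the job in; it is judged then, once.
The state is a dict: "time_s": time; "joints": joint angles; "joint_velocities": joint speeds; "joint_efforts": joint torques, N m; "position": TCP position; "eef_rot": TCP orientation; "wrist_force": force on the tool from outside, world axes, zero at the start; "wrist_torque": the same for the moment, N m; "width": finger opening in m; "finger_force": force on a finger pad.
Only numpy, scipy, OpenCV 4.12 (cv2) and the standard library are available. Lean on these libraries where they do the work, as an engineer would, in place of code of your own. Each camera call takes 0.05 s, during which the arm holds its last target. There are 200 camera calls.

## Working session

There is one attempt and no reset: what is moved stays moved. The work goes in short steps, Python scripts to look and compute and a tool call to move; the robot and the scene stay as the last step left them, time stands still between calls to the robot, and variables do not carry over. Pictures are saved under pics/ and viewed, at most 10 in all, crops included, and the job is handed in when it is done.

Besides the shell and the picture viewer there is one more tool, called as name([rows], argument=value, ...), one row to a line, values as JSON. carry_out: Moves the arm, as the interface text tells. Its arguments: {"type":"object","properties":{"plan":{"type":"array","items":{"type":"array","items":{"type":"number"}}}},"required":["plan"]}

```bash
mkdir -p pics; ls
cat > h.py <<'E'
import numpy as np,cv2
from cell import observe,viewer,order
def pts(f):
    z=f["z_map"]; H,W=z.shape; fl=H/2/np.tan(np.radians(f["vertical_fov"])/2)
    v,u=np.mgrid[:H,:W]
    p=np.stack([(u-f["cx"])/fl*z,-(v-f["cy"])/fl*z,-z,np.ones_like(z)],-1)@np.array(f["extrinsics"]).T
    p=p[...,:3]; p[z==0]=np.nan
    return p
E
python3 - <<'E'
from h import *
print(observe())
for n in("side","top"):
    f=viewer.grab_frame(n); cv2.imwrite(f"pics/{n}0.png",f["image"]); np.save(n+"0.npy",pts(f))
    print({k:f[k] for k in f if k not in("image","z_map")})
E
```

```text
pics
{'time_s': 0.0, 'joints': array([-1.27163157,  0.33291485, -0.06467361,  1.46092527,  0.02161188,
        1.34989913, -0.08850696]), 'joint_velocities': array([-0.00075149,  0.00105889, -0.00085233,  0.00123689, -0.00117944,
        0.0017924 ,  0.00040843]), 'joint_efforts': array([ 1.03103281e-03, -6.25457096e+01,  4.99246339e-02, -3.91614318e+01,
        1.61963655e-02,  9.86206869e-03, -1.55678418e-05]), 'position': array([0.1975577 , 0.59256658, 0.23049669]), 'eef_rot': array([-5.03239089e-01, -3.10087492e+00,  2.26726632e-03]), 'wrist_force': array([0.35738677, 0.42241679, 0.34330064]), 'wrist_torque': array([-0.03884345,  0.02808128, -0.03393818]), 'finger_force': 0.0, 'width': 0.08533208460945575}
{'vertical_fov': 46.48537183099019, 'cx': 255.2439423655511, 'cy': 186.3902306689155, 'extrinsics': array([[ 0.86025462,  0.34412267, -0.37622012,  0.19006599],
       [-0.50953666,  0.55377372, -0.65856439, -0.73379743],
       [-0.01828612,  0.758231  ,  0.65172952,  0.90186195],
       [ 0.        ,  0.        ,  0.        ,  1.        ]])}
{'vertical_fov': 56.95360950387916, 'cx': 257.67263209043716, 'cy': 194.71584719664855, 'extrinsics': array([[ 0.00375566,  0.99787092, -0.06511165,  0.5352569 ],
       [-0.99996576,  0.00422769,  0.00711326, -0.01176949],
       [ 0.00737338,  0.0650827 ,  0.99785263,  1.10905639],
       [ 0.        ,  0.        ,  0.        ,  1.        ]])}
```

View pics/side0.png

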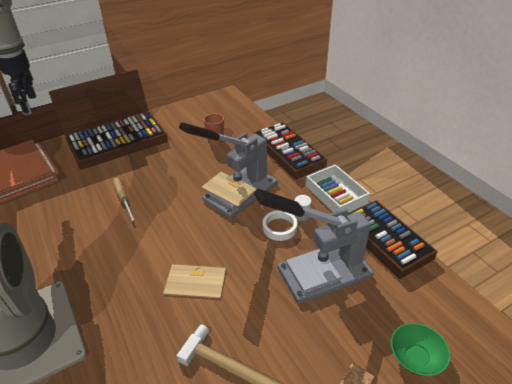

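View pics/top0.png

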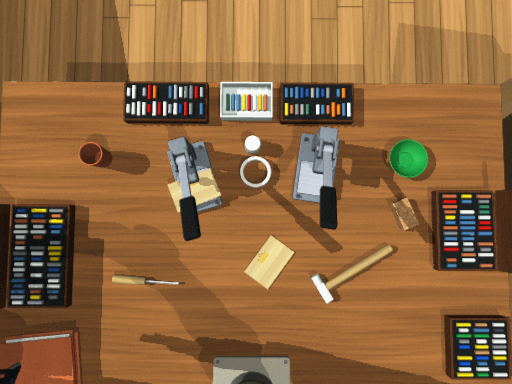

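The loaded press is the left one in the top view: its black grip spans about (184,205)–(192,238) and the panel is at (195,190). The empty press's grip is at (328,210). The spare panel lies on the table at (269,262). Next I'll measure the grip.

Run:
```python
from h import *
for n,box in(("top",(195,245,170,210)),("top",(180,235,310,345)),("side",(115,145,172,230))):
    im=cv2.imread(f"pics/{n}0.png"); P=np.load(n+"0.npy")
    r0,r1,c0,c1=box
    p=P[r0:r1,c0:c1].reshape(-1,3); b=im[r0:r1,c0:c1].reshape(-1,3).max(1)
    q=p[(b<50)&(p[:,2]>.2)&(p[:,2]<.36)]
    c=q.mean(0); _,s,V=np.linalg.svd(q-c,full_matrices=False)
    d=V[0]*np.sign(V[0,2]); t=(q-c)@d
    print(n,len(q),"c",c,"dir",d,"elev",np.arcsin(d[2]),"yaw",np.degrees(np.arctan2(d[1],d[0])),"ext",t.min(),t.max(),"n",V[2],"z",q[:,2].min(),q[:,2].max())
    w=(q-c)@np.cross(V[2],d); print("width",np.ptp(w))
    h=c+d*((.299-c[2])/d[2]); print("handle est",h, "tip",c+d*t.max())
P=np.load("top0.npy")
# bed / panel / column points
for v,u in((190,195),(200,210),(150,200),(150,180),(175,184)): print(u,v,P[v,u])
```

```text
top 647 c [0.53390682 0.13793363 0.29779214] dir [-0.77778035 -0.22328306  0.58753928] elev 0.6280145271709464 yaw -163.98243025537644 ext -0.06444530630883019 0.051126765626318224 n [-0.57992386 -0.10553585 -0.80780598] z 0.25608466432891774 0.3299955737362261
width 0.03583026221462736
handle est [0.53230787 0.13747461 0.299     ] tip [0.49414143 0.12651789 0.32783113]
top 638 c [ 0.55978458 -0.17934195  0.29811329] dir [-0.80182974  0.11906384  0.58557055] elev 0.6255837220589114 yaw 171.55385619342636 ext -0.06698486258258143 0.05124392837213582 n [ 0.58137455 -0.07104062  0.81052876] z 0.2571291917875651 0.3292570319178688
width 0.03838311622861362
handle est [ 0.5585704  -0.17916166  0.299     ] tip [ 0.51869568 -0.17324065  0.32812023]
side 272 c [0.52801646 0.12450331 0.29796834] dir [-0.79170951 -0.13328802  0.5961798 ] elev 0.6387343567373515 yaw -170.44360057211324 ext -0.06912745064242365 0.046397209509431166 n [ 0.60438364 -0.0287598   0.79617415] z 0.25146602130079454 0.32710958431044423
width 0.035126527901183695
handle est [0.52664644 0.12427266 0.299     ] tip [0.49128334 0.11831911 0.32562941]
195 190 [0.61858213 0.17043835 0.03906161]
210 200 [0.5887288  0.12538428 0.03355443]
200 150 [0.74474971 0.16011401 0.0197838 ]
180 150 [0.71769677 0.19223857 0.15899057]
184 175 [0.64351023 0.16991597 0.21010816]
```

Run:
```python
from h import *
E=.65
for n,box in(("top",(195,245,170,210)),("side",(115,145,172,230))):
    im=cv2.imread(f"pics/{n}0.png"); P=np.load(n+"0.npy")
    r0,r1,c0,c1=box
    p=P[r0:r1,c0:c1].reshape(-1,3); b=im[r0:r1,c0:c1].reshape(-1,3).max(1)
    q=p[(b<75)&(p[:,2]>.2)&(p[:,2]<.36)]
    # RANSAC plane with normal elevation
    yaw=np.radians(-167)
    for it in range(15):
        hd=np.array([np.cos(yaw),np.sin(yaw),0]); d=hd*np.cos(E)+[0,0,np.sin(E)]; nn=-hd*np.sin(E)+[0,0,np.cos(E)]; s=np.cross(nn,d)
        o=q@nn; hist,e=np.histogram(o,bins=np.arange(o.min(),o.max()+.001,.001)); 
        o0=np.percentile(o,90) if it==0 else o0
        k=abs(o-o0)<.004; o0=np.median(o[k]); f=q[k]
        uv=np.stack([f@d,f@s],1)
        (cx,cy),(w,h),a=cv2.minAreaRect((uv*1000).astype(np.float32))
        m=np.cov(uv.T); ang=.5*np.arctan2(2*m[0,1],m[0,0]-m[1,1]); yaw+=ang*.5
    c=cx/1000*d+cy/1000*s+o0*nn
    print(n,k.sum(),"yaw",np.degrees(yaw),"ctr",c,w,h,a,"handle",c+d*(.299-c[2])/d[2]); print(hist)
# base and panel outline, top view
im=cv2.imread("pics/top0.png");P=np.load("top0.npy")
m=((P[...,2]>.036)&(P[...,2]<.046)&(P[...,1]>.05)&(P[...,1]<.25)&(P[...,0]>.5)&(P[...,0]<.8))
print("panel",cv2.minAreaRect((P[m][:,:2]*1000).astype(np.float32)))
m=((P[...,2]>.012)&(P[...,2]<.046)&(P[...,1]>.05)&(P[...,1]<.25)&(P[...,0]>.5)&(P[...,0]<.8))
print("base",cv2.minAreaRect((P[m][:,:2]*1000).astype(np.float32)))
for n in("side","top"):
    im=cv2.imread(f"pics/{n}0.png");c=im[100:230,165:295] if n=="side" else im[125:255,150:280]
    cv2.imwrite(f"pics/c_{n}.png",cv2.resize(c,(520,520),interpolation=cv2.INTER_CUBIC))
cv2.imwrite("pics/c.png",np.hstack([cv2.resize(cv2.imread(f"pics/c_{n}.png"),(400,400)) for n in("side","top")]))
```

```text
top 602 yaw -163.51154282781698 ctr [0.53998628 0.14151    0.29363936] 115.1397705078125 36.02577209472656 0.2763857841491699 handle [0.53322474 0.13950843 0.299     ]
[  2   3   1   1   8   8   8   5   7  10  10  16  16  45 101 155 167  97
  17   2]
side 151 yaw -166.36188892113543 ctr [0.53828386 0.13675444 0.29457814] 114.21882629394531 31.71721076965332 2.1809749603271484 handle [0.53263119 0.13538294 0.299     ]
[11 18  9 19 13 22 14 17 16 17 20 16 17 20 16 29 50  9]
panel ((655.0407104492188, 188.99948120117188), (172.7223358154297, 140.36375427246094), 22.255884170532227)
base ((656.377685546875, 186.47018432617188), (209.24282836914062, 143.6869354248047), 18.851486206054688)
```

View pics/c.png

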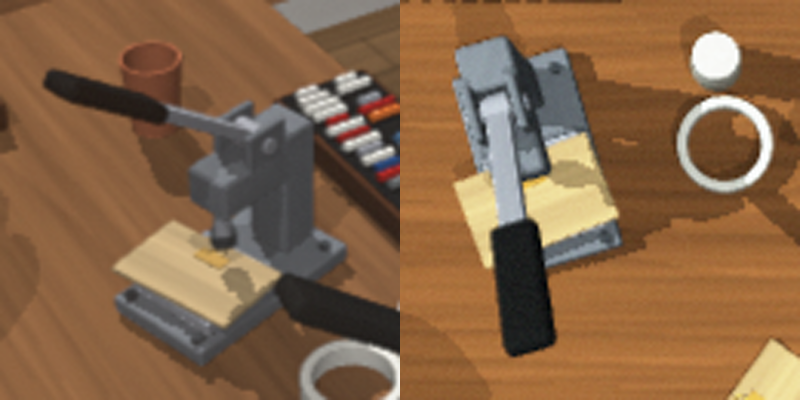

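The crops show the lever of the loaded press, its raised grip clear of the panel. Both views put the handle at about (0.533, 0.138, 0.299), with the lever heading about −164°. Next I raise the tool, close the fingers and align tool x with the lever.

carry_out([
  [0, 0, 0, -35, 0, 0, -8.75],
  [0, 0, 0, -35, 0, 0, -8.75],
  [0, 0, 0, -35, 0, 0, -8.75],
  [0, 0, 0, -35, 0, 0, -8.75],
  [0, 0, 0, 0, 0, 0, 0],
])

```text
time_s: 0.72
position: [0.1979, 0.5936, 0.374]
eef_rot: [-0.454, 3.107, 0.006]
wrist_force: [0.8, 0.8, -0.2]
width: -0.0001
finger_force: 0.0
```

carry_out([
  [0, -16, -44, 0, 0, 0, 0],
  [0, -16, -44, 0, 0, 0, 0],
  [0, -16, -44, 0, 0, 0, 0],
  [0, -16, -44, 0, 0, 0, 0],
  [0, -16, -44, 0, 0, 0, 0],
  [0, -16, -44, 0, 0, 0, 0],
  [0, -16, -44, 0, 0, 0, 0],
  [0, -16, -44, 0, 0, 0, 0],
  [0, -16, -44, 0, 0, 0, 0],
  [0, -16, -44, 0, 0, 0, 0],
  [0, -16, -44, 0, 0, 0, 0],
  [0, -16, -44, 0, 0, 0, 0],
])

```text
time_s: 2.22
position: [0.5326, 0.1401, 0.3702]
eef_rot: [0.45, -3.108, 0.0]
wrist_force: [1.2, 0.4, 0.8]
width: 0.0002
finger_force: 0.0
```

carry_out([
  [0, 0, 0, 0, 0, 0, 0],
  [0, 0, 0, 0, 0, 0, 0],
  [0, 0, 0, 0, 0, 0, 0],
])

```text
time_s: 2.6
position: [0.5315, 0.1429, 0.3709]
eef_rot: [0.455, -3.108, -0.001]
wrist_force: [-0.4, 0.5, -0.1]
width: 0.0001
finger_force: 0.0
```

Run:
```python
from h import *
from scipy.spatial.transform import Rotation as R
s=observe();M=R.from_rotvec(s["eef_rot"]).as_matrix();print(s["time_s"],s["position"],M,s["wrist_force"],s["width"])
print("to handle, tool mm",M.T@(np.array([.533,.138,.299])-s["position"])*1000)
for n in("side","top"):
    cv2.imwrite(f"pics/{n}1.png",viewer.grab_frame(n)["image"])
a=cv2.imread("pics/side1.png")[60:220,150:310];b=cv2.imread("pics/top1.png")[110:270,110:270]
cv2.imwrite("pics/c1.png",np.hstack([cv2.resize(x,(400,400)) for x in(a,b)]))
```

```text
2.6 [0.53153121 0.14287726 0.37092019] [[-9.58009538e-01 -2.86735467e-01 -7.05490846e-04]
 [-2.86735713e-01  9.58009685e-01  2.72800464e-04]
 [ 5.97645495e-04  4.63634867e-04 -9.99999714e-01]] [-0.41571896  0.47536739 -0.07693069] 6.745006824057285e-05
to handle, tool mm [-5.16098625e-02 -5.12695744e+00  7.19178070e+01]
```

View pics/c1.png

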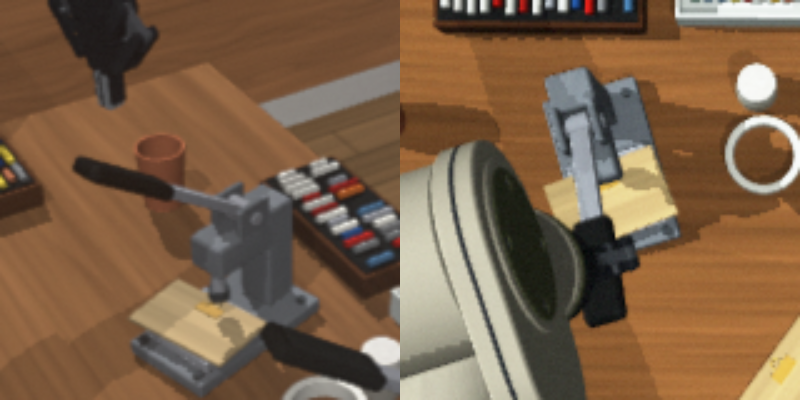

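The closed fingers are directly over the grip and clear of everything else. I descend to just above contact.

carry_out([
  [0, 0, -5, 15, 0, 0, 0],
  [0, 0, 0, 20, 0, 0, 0],
  [0, 0, 0, 20, 0, 0, 0],
  [0, 0, 0, 10, 0, 0, 0],
  [0, 0, 0, 5, 0, 0, 0],
  [0, 0, 0, 0, 0, 0, 0],
])

```text
time_s: 3.45
position: [0.5341, 0.1368, 0.3017]
eef_rot: [-0.452, 3.107, 0.0]
wrist_force: [3.3, 0.8, 1.7]
width: -0.0
finger_force: 1.2
```

carry_out([
  [0, 6, 0, 9, 0, 0, 0],
  [0, 6, 0, 9, 0, 0, 0],
  [0, 5, 0, 9, 0, 0, 0],
  [0, 5, 0, 9, 0, 0, 0],
  [0, 0, 0, 0, 0, 0, 0],
])

```text
time_s: 4.08
position: [0.5124, 0.1304, 0.2655]
eef_rot: [-0.452, 3.109, 0.0]
wrist_force: [-1.2, -0.9, 5.3]
width: 0.0
finger_force: 1.9
```

Contact forces are small, as expected. I follow the arc down.

carry_out([
  [0, 4.5, 0, 9, 0, 0, 0],
  [0, 4.5, 0, 10, 0, 0, 0],
  [0, 4, 0, 10, 0, 0, 0],
  [0, 3, 0, 10, 0, 0, 0],
  [0, 2.5, 0, 10, 0, 0, 0],
  [0, 2, 0, 10, 0, 0, 0],
  [0, 1, 0, 8, 0, 0, 0],
  [0, 1, 0, 6, 0, 0, 0],
  [0, 0, 0, 0, 0, 0, 0],
])

```text
time_s: 5.2
position: [0.4909, 0.1239, 0.1926]
eef_rot: [0.452, -3.108, 0.0]
wrist_force: [-3.1, -1.7, 6.8]
width: -0.0001
finger_force: 3.3
```

Run:
```python
from h import *
s=observe();print(s["position"],s["wrist_force"])
a=viewer.grab_frame("side")["image"][60:220,150:310]
cv2.imwrite("pics/c2.png",cv2.resize(a,(480,480)))
```

```text
[0.49087228 0.12388848 0.19264166] [-3.10363177 -1.74944283  6.80165047]
```

View pics/c2.png

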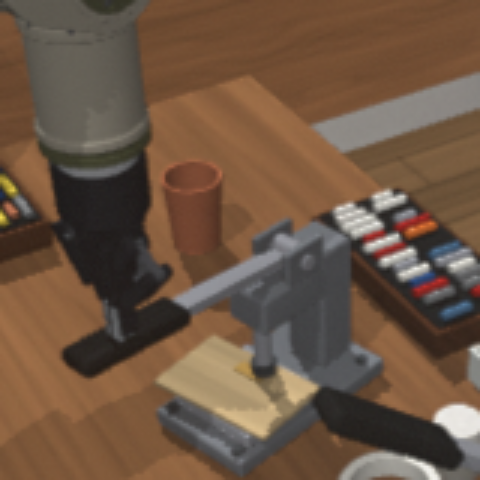

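The lever is nearly level under the fingertips, with z 0.193 giving roughly 0.56 rad, and the panel hasn't moved. I press on gently until the stop shows in the force.

carry_out([
  [0, 0, 0, 4, 0, 0, 0],
  [0, 0, 0, 4, 0, 0, 0],
  [0, 0, 0, 2, 0, 0, 0],
  [0, 0, 0, 0, 0, 0, 0],
])

```text
time_s: 5.75
position: [0.4907, 0.1239, 0.1841]
eef_rot: [0.452, -3.108, -0.001]
wrist_force: [-10.2, -3.7, 18.8]
width: 0.0002
finger_force: 9.2
```

Force rises to 19 N at z 0.184, so the lever is on its stop. I hold it for just over a second, then retrace the arc upwards.

carry_out([
  [0, 0, 0, 0, 0, 0, 0],
  [0, 0, 0, 0, 0, 0, 0],
  [0, 0, 0, 0, 0, 0, 0],
  [0, 0, 0, 0, 0, 0, 0],
  [0, 0, 0, 0, 0, 0, 0],
  [0, 0, 0, 0, 0, 0, 0],
  [0, 0, 0, 0, 0, 0, 0],
  [0, 0, 0, 0, 0, 0, 0],
  [0, 0, 0, 0, 0, 0, 0],
])

```text
time_s: 6.88
position: [0.4907, 0.1239, 0.1841]
eef_rot: [0.452, -3.108, -0.001]
wrist_force: [-10.3, -3.7, 19.5]
width: 0.0002
finger_force: 9.3
```

carry_out([
  [0, 0, 0, -8, 0, 0, 0],
  [0, -2, 0, -10, 0, 0, 0],
  [0, -2, 0, -10, 0, 0, 0],
  [0, -3, 0, -10, 0, 0, 0],
  [0, -3, 0, -10, 0, 0, 0],
  [0, -4, 0, -10, 0, 0, 0],
  [0, -4, 0, -10, 0, 0, 0],
  [0, -5, 0, -10, 0, 0, 0],
  [0, -5, 0, -10, 0, 0, 0],
  [0, -6, 0, -10, 0, 0, 0],
  [0, -6, 0, -10, 0, 0, 0],
  [0, -6, 0, -10, 0, 0, 0],
])

```text
time_s: 8.38
position: [0.5356, 0.1374, 0.3007]
eef_rot: [-0.452, 3.109, -0.0]
wrist_force: [1.5, 1.4, -0.5]
width: 0.0002
finger_force: 0.8
```

carry_out([
  [0, 0, 0, -20, 0, 0, 0],
  [0, 0, 0, -30, 0, 0, 0],
  [0, 0, 0, -30, 0, 0, 0],
  [0, 0, 0, 0, 0, 0, 0],
  [0, 0, 0, 0, 0, 0, 0],
  [0, 0, 0, 0, 0, 0, 0],
  [0, 0, 0, 0, 0, 0, 0],
])

```text
time_s: 9.25
position: [0.5348, 0.1372, 0.3796]
eef_rot: [0.452, -3.108, 0.0]
wrist_force: [0.1, -0.3, -0.5]
width: -0.0001
finger_force: 0.0
```

Run:
```python
from h import *
s=observe();print(s["time_s"],s["position"],s["wrist_force"])
f=viewer.grab_frame("side");cv2.imwrite("pics/s3.png",f["image"])
d=np.abs(f["image"].astype(int)-cv2.imread("pics/side0.png")).max(2)
print("changed px: lever/panel area",(d[120:215,178:280]>40).sum(),"other press",(d[190:300,255:375]>40).sum())
```

```text
9.25 [0.53483242 0.13718256 0.37963678] [ 0.09619773 -0.26103539 -0.52162594]
changed px: lever/panel area 0 other press 0
```

View pics/s3.png

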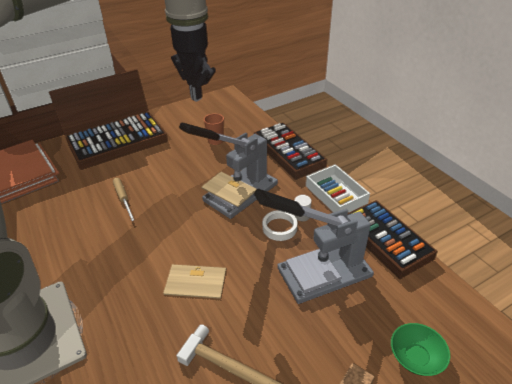

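The lever is back up (grip at about (200,131)). The panel and the other press look the same as at the start, and the arm is clear at (195,85).

```bash
python3 -c "
from cell import order
print(order.finish_job())"
```

```text
the job is handed in; nothing more can be done
None
```

I pushed the loaded press's lever to its stop, held it there for just over a second and let it spring fully back up; the panel and the other press's lever did not move in the camera view, and I handed the job in (no verdict came back).

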